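# Zero the alignment fixture with a setting square

## Robot

A 7-joint arm with a two-finger parallel gripper is mounted at the origin on a cart in front of the work surface, level with it; the furniture and walls round the work are solid. World frame = base frame: x ahead of the robot, y to its left, z up, the work surface at z = 0. Lengths are in m, angles in rad, forces in N, time in s.
With the tool pointing down it reaches from about 0.4 to 0.925 m from the base axis. Payload 4.1 kg.
Tool frame: the origin (TCP) lies midway between the tips of the shut fingers; the grasp point (between the pads) lies 19 mm behind it; z points along the fingers, y is the direction in which the jaws open and shut (so a half turn about z gives the same grasp; the last joint's range is limited). The gripper opens to 85 mm and grips with 20 to 120 N. Pads are 22 mm wide; open, the fingers measure 114 mm over their backs; the gripper's body (76 mm by 85 mm) begins 54 mm behind the grasp point. The pads swing forward as they close: fully open they stand 13 mm farther back than shut.
Start: joints at [1.149, 0.398, 0.045, 1.537, -0.019, 1.207, -0.051], TCP at [0.206, -0.616, 0.231] pointing down, gripper open.
Joint ranges: [-2.82, 2.82], [-0.49, 2.23], [-1.37, 1.46], [0, 2.46], [-1.36, 4.5], [0.23, 2], [-2.94, 2.94]. Speed limits (rad/s): [2.57, 2.57, 3.14, 3.14, 3.14, 3.14, 3.14].

## Interface

Orientations are given as a unit quaternion [x, y, z, w].
In Python, from bench import env, cams, workorder gives the robot as it stands.
- The arm moves only by the tool step_arm, never from a script. Its argument "rows" is text: rows parted by semicolons, each of 7 numbers parted by spaces: the turn, a rotation vector about the tool's x, y, z in rad, then the shift along the tool's x, y, z in cm, then the finger opening in cm, from 0 to 8.54. A call has 1 to 8 rows; each row shifts and turns the commanded pose from where the row before left it, along the tool's axes as they then stand; what a row does not reach is not made up. A row lasts 1/10 s, in which the tool goes at most 50 mm and 8.59 degrees, less where a joint would pass 70% of its speed; a pose out of reach is approached as far as the arm can. A call is refused whole if a number of a shift passes 5 or a number of a turn 0.15, either way. A call with a gripper value outside its range is refused whole. The fingers move at their own pace and stop on an object; "newtons" is the grip in N (left out, the last holds). Time passes only in rows, so rows that do not move let the fingers close. It gives the time, the measured TCP pose, the force and the opening at its end, in the units of the state.
- env.observe(): the state, without advancing time (a new reading comes with each control period).
- cams.get_image(name): name is "side" or "top"; returns a dict with "frame" (420x560x3 uint8, red, green, blue), "vertical_fov" (degrees; the focal length in pixels is half the picture's height over the tangent of half this angle, whatever the lens; pixels are square), "cx", "cy" (the principal point, pixels), "k1" (the pictures are not rectified: a ray, as slopes to the right and down, at radius r is drawn at 1 + k1 r^2 times it, then the intrinsics apply), "origin" and "rotation" of the camera in the world. Camera axes: x right, y down, z forward; pixel columns grow to the right and rows downward; lengths in m; the calibration is good to about 2 mm. A picture is of the moment at which its call begins. There is no depth.
- workorder.hand_in(): hands the job in, once; it reports no verdict.
The state is a dict: "time": time; "joint_positions": joint angles; "joint_velocities": joint speeds; "joint_torque": joint torques, N m; "ee_pos": TCP position; "tool_rot": TCP orientation; "ft_force": force on the tool from outside, world axes, zero at the start; "moment": the same for the moment, N m; "finger_gap": finger opening in m.
Only numpy, scipy, OpenCV 4.12 (cv2) and the standard library are available. Lean on these libraries where they do the work, as an engineer would, in place of code of your own. Each camera call takes 0.05 s, during which the arm holds its last target.

## Task

Pick up the steel setting square by its blue knob, put it down flat on the aluminium alignment fixture and push it into the corner of the two dark fences, so that it pushes the brass plunger of the far fence all the way in and both outer edges of the square lie flush against their fences. Finish while still gripping the knob and pressing the square firmly into the corner against both fences: do not let go. Leave the tape roll, the small dish and the blue-capped bottle beside the fixture where they are.

Things in the scene. Friction and masses are not known exactly. Their poses are not given: they have to be found in the camera images.
- square: Loose flat L-shaped steel square, 250 g. Origin: on its underside, on the axis of its upright round blue knob (24 mm across, 14 to 59 mm above the underside; 36 mm collar at its foot), near the centre of mass. Legs 24 mm wide, 14 mm thick, outer edges 110 mm long: one at x = +40 mm (y from +40 to -70 mm), one at y = +40 mm (x from +40 to -70 mm); a diagonal brace joins them under the knob.
- square_corner (a point): Outer corner of the square on its underside, where its two outer edges meet: at (+40, +40, 0) mm in the square's axes; same axes as the square.
- fixture: Alignment fixture, fixed (place and yaw vary): aluminium base plate 170 x 170 x 12 mm, origin under its centre, z up. A far fence at its +x edge and a side fence at its +y edge form a corner. Its ground faces are slippery (friction about 0.25). A grey switch housing, 28 mm high, stands behind the far fence. The square seated in the corner has the fixture's yaw and its origin at (+25, +25, +12) mm in the fixture's axes.
- far_fence: Dark steel fence 16 mm thick, 130 mm long, 20 mm high (top 32 mm above the worktop) on the base plate; origin at the middle of its foot, at (+73, -10, +12) mm in the fixture's axes; same axes. Working face at fixture x = +65 mm, looking to -x, from y = -75 to +55 mm (the last 10 mm to the corner are open).
- side_fence: Dark steel fence 16 mm thick, 130 mm long, 20 mm high (top 32 mm above the worktop) on the base plate; origin at the middle of its foot, at (-10, +73, +12) mm in the fixture's axes; same axes. Working face at fixture y = +65 mm, looking to -y, from x = -75 to +55 mm (the last 10 mm to the corner are open).
- datum_corner (a point): Point on the top of the base plate where the working faces of the two fences would meet: at (+65, +65, +12) mm in the fixture's axes; same axes as the fixture. The square's outer corner belongs here.
- plunger (a joint): Travel of the sprung brass plunger, 9 mm thick, standing 8 mm out of the far fence's working face at y = +25 mm, 7 mm above the base plate (fixture's axes). 0 = fully out, 0.008 m = flush with the fence (stop at 0.0085 m); it goes in along the fixture's +x. Its spring needs about 1.3 N to start, 4 N fully in, and pushes it out again when released.
- tape_roll: Roll of tape lying flat, 73 mm across, 19 mm high, loose; origin at the centre of its underside. To be left alone.
- dish: Small round clear dish, 58 mm across, 14 mm high, loose; origin at the centre of its underside. To be left alone. To the right of it stands a fixed machine 0.43 m high, its left side at about y = -0.38 m and its front at about x = 0.43 m in the robot's frame; keep the arm clear of it.
- bottle: Cream reagent bottle with a blue cap, 52 mm across, 86 mm high, loose, standing; origin at the centre of its underside. To be left alone.

How it is judged:
By the outcome, as a careful person would: the job done as asked, in the order asked, and still so for the second after the job is handed in, while the arm keeps its last pose, push and grip.
It also fails if it takes over 58 s, if anything falls off the work surface, if the arm or the gripper's body presses on something with over 40 N, if the wrist force passes 120 N, or if a joint passes its speed limit or range.

## Working session

There is one attempt and no reset: what is moved stays moved. The work goes in short steps, Python scripts to look and compute and a tool call to move; the robot and the scene stay as the last step left them, time stands still between calls to the robot, and variables do not carry over. Pictures are saved under pics/ and viewed, and the job is handed in when it is done.

Besides the shell and the picture viewer there is one more tool, called after "Call:" as name(argument=value, ...) on one line, values as JSON. step_arm: Moves the arm, as the interface text tells. Its arguments: {"type":"object","properties":{"rows":{"type":"string"},"newtons":{"type":"number"}},"required":["rows"]}

```bash
mkdir -p pics; ls; python3 - <<'E'
from bench import env,cams,workorder
import cv2,numpy as np
for n in ("side","top"):
    d=cams.get_image(n); f=d.pop("frame"); cv2.imwrite(f"pics/{n}0.png",f[:,:,::-1]); print(n,d)
print(env.observe())
E
```

```text
pics
side {'vertical_fov': 49.67007717576305, 'cx': 287.0113393917356, 'cy': 212.15913503057592, 'k1': -0.04385875765510016, 'origin': array([ 0.36754037, -0.47025278,  0.94530737]), 'rotation': array([ 0.94201358, -0.19631311,  0.06208378, -0.26498526])}
top {'vertical_fov': 52.97013753320587, 'cx': 276.62135062969253, 'cy': 210.91886644492803, 'k1': -0.10929798687198702, 'origin': array([0.38767344, 0.06129541, 1.06788078]), 'rotation': array([-0.66165231,  0.74014947, -0.08963863,  0.07974896])}
{'time': 0.1, 'joint_positions': array([ 1.14898842,  0.39912267,  0.04496434,  1.53773621, -0.01869745,
        1.206914  , -0.0507226 ]), 'joint_velocities': array([-9.34283560e-04, -2.09776776e-03,  1.57942095e-03, -4.21381143e-03,
        5.49759493e-04, -6.25576311e-04,  9.46046027e-05]), 'joint_torque': array([ 4.48352803e-03, -4.76262581e+01,  1.37011115e+00, -2.54949313e+01,
        1.18552145e-02,  4.99141635e-03,  2.78354662e-06]), 'ee_pos': array([ 0.206085  , -0.61586806,  0.23037081]), 'tool_rot': array([ 9.86989635e-01,  1.60781483e-01, -1.88885374e-04, -8.59419678e-04]), 'ft_force': array([-0.09218006,  0.39831672,  0.35916578]), 'moment': array([ 0.02192029, -0.00501519, -0.05645926]), 'finger_gap': 0.08512392829058976}
```

View pics/side0.png

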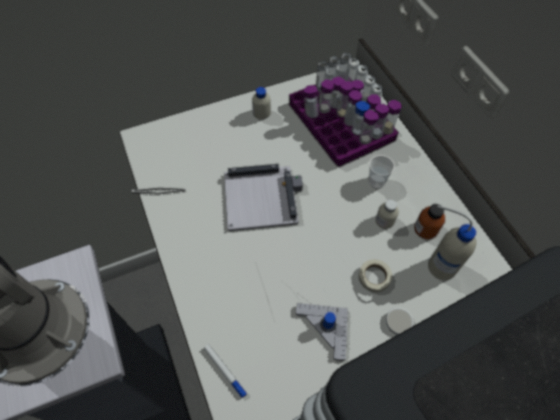

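View pics/top0.png

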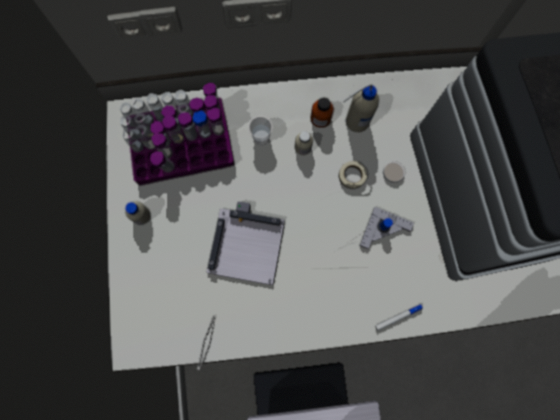

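```bash
cat > h.py <<'E'
import numpy as np,cv2
from scipy.spatial.transform import Rotation as R
from bench import env,cams,workorder
def cam(n):
    d=cams.get_image(n); H=d["frame"].shape[0]
    d["f"]=H/2/np.tan(np.radians(d["vertical_fov"])/2); d["R"]=R.from_quat(d["rotation"]).as_matrix(); return d
def ray(d,uv):
    uv=np.atleast_2d(uv).astype(float)
    q=(uv-[d["cx"],d["cy"]])/d["f"]; s=q.copy()
    for _ in range(30): s=q/(1+d["k1"]*(s**2).sum(1,keepdims=True))
    return np.c_[s,np.ones(len(s))]@d["R"].T
def onz(d,uv,z):
    r=ray(d,uv); o=d["origin"]; return o+r*((z-o[2])/r[:,2])[:,None]
def proj(d,P):
    c=(np.atleast_2d(P)-d["origin"])@d["R"]; s=c[:,:2]/c[:,2:]
    return s*(1+d["k1"]*(s**2).sum(1,keepdims=True))*d["f"]+[d["cx"],d["cy"]]
def tri(d1,u1,d2,u2):
    A=[];b=[]
    for d,u in((d1,u1),(d2,u2)):
        r=ray(d,u)[0]; r/=np.linalg.norm(r); M=np.eye(3)-np.outer(r,r); A.append(M); b.append(M@d["origin"])
    x=np.linalg.lstsq(np.vstack(A),np.hstack(b),rcond=None)[0]; return x
def crop(d,x0,y0,w,h,s,fn,gain=1.5):
    c=d["frame"][y0:y0+h,x0:x0+w,::-1]; c=np.clip(c*gain,0,255).astype(np.uint8)
    c=cv2.resize(c,None,fx=s,fy=s,interpolation=cv2.INTER_CUBIC); cv2.imwrite(fn,c); return c
E
python3 - <<'E'
from h import *
a=cam("side");b=cam("top")
s=6
A=np.vstack([np.hstack([crop(a,215,155,100,80,4,"/tmp/x.png"),crop(b,200,195,100,100,4,"/tmp/x.png")[:320]]),
 np.hstack([crop(a,280,290,100,75,4,"/tmp/x.png"),crop(b,340,195,100,70,4,"/tmp/x.png")[:300] if 0 else cv2.copyMakeBorder(crop(b,340,195,100,70,4,"/tmp/x.png"),0,20,0,0,cv2.BORDER_CONSTANT)])])
print(A.shape); A=A[:600]; cv2.imwrite("pics/z0.png",A)
E
```

```text
(620, 800, 3)
```

View pics/z0.png

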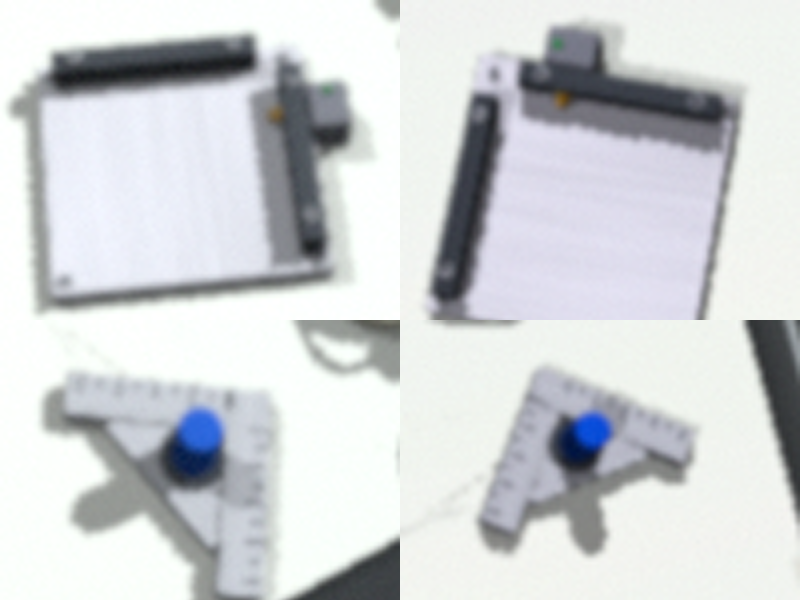

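```bash
python3 - <<'E'
from h import *
a=cam("side");b=cam("top")
np.set_printoptions(precision=4,suppress=True)
def blue(d,box):
    x,y,w,h=box; f=cv2.cvtColor(d["frame"],cv2.COLOR_RGB2HSV)[y:y+h,x:x+w]
    m=cv2.inRange(f,(105,150,60),(130,255,255)); return m
ma=blue(a,(280,290,100,75)); mb=blue(b,(340,195,100,70))
ca=a["frame"][290:365,280:380].astype(float)
# knob top disc: brighter blue
for d,bx in((a,(280,290,100,75)),(b,(340,195,100,70))):
    x,y,w,h=bx; c=d["frame"][y:y+h,x:x+w]; m=blue(d,bx); v=c[:,:,2][m>0]
    print(m.sum()/255, np.percentile(v,[5,25,50,75,95]))
    t=(m>0)&(c[:,:,2]>np.percentile(v,95)*0.85)
    ys,xs=np.nonzero(t); print("top px",xs.mean()+x,ys.mean()+y,t.sum()); 
    P=onz(d,(xs.mean()+x,ys.mean()+y),0.059); print("knob",P)
# my clicks
def S(x,y): return (280+x/4-.375,290+(y-320)/4-.375)
def T(x,y): return (340+(x-400)/4-.375,195+(y-320)/4-.375)
print("corner",onz(a,S(271,394),.014),onz(b,T(539,368),.014))
print("xleg end (y=+40,x=-70)",onz(a,S(68,374),.014),onz(b,T(482,520),.014))
print("yleg end",onz(a,S(268,596),.014),onz(b,T(696,428),.014))
def FS(x,y): return (215+x/4-.375,155+y/4-.375)
def FT(x,y): return (200+(x-400)/4-.375,195+y/4-.375)
# fence top outer/inner ends z=.032
print("side fence top outer ends",onz(a,[FS(53,52),FS(254,38)],.032))
print("top: side fence top outer ends", onz(b,[FT(473,96),FT(433,294)],.032))
print("far fence top",onz(b,[FT(523,62),FT(723,98)],.032), "side cam",onz(a,[FS(296,62),FS(323,245)],.032))
bm=blue(b,(115,190,50,45)); ys,xs=np.nonzero(bm); print("bottle cap",onz(b,(xs.mean()+115,ys.mean()+190),.08))
print("roll,dish",onz(b,[(353,174),(394,172)],.015))
E
```

```text
99.0 [ 69.8 111.  144.  147.5 150. ]
top px 329.79411764705884 317.0147058823529 68
knob [[ 0.5768 -0.2373  0.059 ]]
71.0 [ 67. 113. 137. 144. 146.]
top px 388.06382978723406 221.7872340425532 47
knob [[ 0.5754 -0.2372  0.059 ]]
corner [[ 0.6307 -0.223   0.014 ]] [[ 0.6276 -0.2217  0.014 ]]
xleg end (y=+40,x=-70) [[ 0.5357 -0.1693  0.014 ]] [[ 0.5333 -0.1689  0.014 ]]
yleg end [[ 0.5798 -0.3171  0.014 ]] [[ 0.5765 -0.3176  0.014 ]]
side fence top outer ends [[0.5209 0.2178 0.032 ]
 [0.6413 0.1782 0.032 ]]
top: side fence top outer ends [[0.6367 0.1819 0.032 ]
 [0.5149 0.2166 0.032 ]]
far fence top [[0.6552 0.1486 0.032 ]
 [0.6179 0.0253 0.032 ]] side cam [[0.658  0.1505 0.032 ]
 [0.6184 0.0217 0.032 ]]
bottle cap [[0.6761 0.3876 0.08  ]]
roll,dish [[ 0.7215 -0.1798  0.015 ]
 [ 0.7153 -0.2901  0.015 ]]
```

```bash
python3 - <<'E'
from h import *
np.set_printoptions(precision=4,suppress=True)
a=cam("side");b=cam("top")
N=8
for nm,d,bx in (("side",a,(210,155,110,85)),("top",b,(200,195,95,100))):
    x,y,w,h=bx
    g=cv2.cvtColor(d["frame"],cv2.COLOR_RGB2GRAY)[y:y+h,x:x+w]
    G=cv2.resize(g,None,fx=N,fy=N,interpolation=cv2.INTER_CUBIC)
    m=(G<68).astype(np.uint8)
    cs,_=cv2.findContours(m,cv2.RETR_EXTERNAL,cv2.CHAIN_APPROX_NONE)
    cs=sorted(cs,key=cv2.contourArea)[::-1][:4]
    for c in cs:
        if cv2.contourArea(c)<3000: continue
        p=(c[:,0,:]+.5)/N-.5+[x,y]
        P=onz(d,p,.032)[:,:2]; r=cv2.minAreaRect((P*1000).astype(np.float32)); print(nm,r, cv2.contourArea(c))
        # outer edge: in approx fixture axes
        th=np.radians(-17); ex=np.array([np.cos(th),np.sin(th)]); ey=np.array([-ex[1],ex[0]])
        q=np.c_[P@ex,P@ey]
        far=np.ptp(q[:,1])>np.ptp(q[:,0]); al,ac=(1,0) if far else (0,1)
        lo,hi=q[:,al].min(),q[:,al].max(); print(" along",lo,hi)
        sel=[]; 
        for t in np.linspace(lo+.012,hi-.012,60):
            k=abs(q[:,al]-t)<.001
            if k.any(): sel.append((t,q[k,ac].max(),q[k,ac].min()))
        s=np.array(sel)
        for j in (1,2):
            keep=np.ones(len(s),bool)
            for _ in range(4):
                pf=np.polyfit(s[keep,0],s[keep,j],1); rr=s[:,j]-np.polyval(pf,s[:,0]); keep=abs(rr)<max(.0006,2*rr[keep].std()) if _<3 else keep
            ang=np.degrees(np.arctan(pf[0])); print("  FAR" if far else "  SIDE","outer" if j==1 else "inner","yaw",-17+(-ang if far else ang),"across at mid",np.polyval(pf,(lo+hi)/2),keep.sum())
E
```

```text
side ((574.041259765625, 183.65545654296875), (27.118247985839844, 128.44378662109375), 73.43698120117188) 25301.5
 along 0.4310736982056403 0.5595034207488437
  SIDE outer yaw -16.738076379690547 across at mid 0.3566516123482766 49
  SIDE inner yaw -16.7112392418259 across at mid 0.3302830905283587 56
side ((639.3480834960938, 74.87684631347656), (129.21372985839844, 44.93118667602539), 76.39698791503906) 19937.0
 along 0.19328260951688309 0.3223904271369925
  FAR outer yaw -21.28859073092535 across at mid 0.5858067411560628 47
  FAR inner yaw -17.102457721833183 across at mid 0.5707417264775455 50
top ((635.82177734375, 84.8629379272461), (133.53778076171875, 46.172306060791016), 76.775390625) 27108.0
 along 0.1995825229989226 0.333498609843084
  FAR outer yaw -20.602513208583105 across at mid 0.58510163947549 53
  FAR inner yaw -16.95434138518993 across at mid 0.563940531313363 51
top ((571.237548828125, 189.4529571533203), (21.215078353881836, 132.88499450683594), 73.30916595458984) 24097.0
 along 0.4244407504556838 0.5573255290828962
  SIDE outer yaw -16.831040778607296 across at mid 0.35855282051471965 54
  SIDE inner yaw -16.69493150922418 across at mid 0.3384284484063181 54
```

Call:
step_arm(rows="0 0 0 2.6 -2.9 0 8.5;0 0 0 2.6 -2.9 0 8.5;0 0 0 2.6 -2.9 0 8.5;0 0 0 2.6 -2.9 0 8.5;0 0 0 2.6 -2.9 0 8.5;0 0 0 2.6 -2.9 0 8.5")

```text
time: 1.0
ee_pos: [0.2995, -0.4005, 0.2315]
tool_rot: [0.987, 0.161, 0.0, 0.0]
ft_force: [0.3, 0.4, 0.4]
finger_gap: 0.085
```

```bash
cat > st.py <<'E'
from h import *
import sys
np.set_printoptions(precision=4,suppress=True)
def go(x,y,z,phi=None):
    o=env.observe(); M=R.from_quat(o["tool_rot"]).as_matrix()
    ph=np.degrees(np.arctan2(M[1,0],M[0,0]))
    print("t",o["time"],"pos",o["ee_pos"],"phi",ph,"tilt",M[:,2],"gap",o["finger_gap"],"F",o["ft_force"],"j",o["joint_positions"])
    d=(np.array([x,y,z])-o["ee_pos"])@M*100; print("local shift cm",d, "turn z" , None if phi is None else -np.radians(phi-ph))
if __name__=="__main__": go(*map(float,sys.argv[1:]))
E
python3 st.py .42 -.24 .2 61.5
```

```text
t 1.0 pos [ 0.2995 -0.4005  0.2315] phi 18.49380302934668 tilt [ 0.0004 -0.0006 -1.    ] gap 0.08501637889787758 F [0.3088 0.3552 0.4499] j [ 0.9016  0.1306 -0.0643  1.8853  0.0094  1.1252 -0.4142]
local shift cm [ 16.5208 -11.3954   3.1485] turn z -0.7505997358991117
```

Call:
step_arm(rows="0 0 0 3.3 -2.3 0.6 8.5;0 0 0 3.3 -2.3 0.6 8.5;0 0 0 3.3 -2.3 0.6 8.5;0 0 0 3.3 -2.3 0.6 8.5;0 0 0 3.3 -2.3 0.6 8.5;0 0 -0.15 0 0 0 8.5;0 0 -0.15 0 0 0 8.5;0 0 -0.15 0 0 0 8.5")

```text
time: 1.8
ee_pos: [0.4192, -0.2401, 0.2014]
tool_rot: [0.925, 0.38, -0.0, 0.0]
ft_force: [-0.6, 0.1, -0.8]
finger_gap: 0.0849
```

Call:
step_arm(rows="0 0 -0.15 0 0 0 8.5;0 0 -0.15 0 0 0 8.5;0 0 0 0 0 0 8.5")

```text
time: 2.1
ee_pos: [0.419, -0.2406, 0.2014]
tool_rot: [0.86, 0.511, 0.0, 0.0]
ft_force: [0.8, 0.2, 0.2]
finger_gap: 0.0851
```

```bash
python3 st.py .576 -.2373 .09 61.5
```

```text
t 2.1 pos [ 0.419  -0.2406  0.2014] phi 61.44593873813901 tilt [ 0.0003 -0.0002 -1.    ] gap 0.08507696721901459 F [0.7964 0.2008 0.2307] j [ 0.706   0.1363 -0.2985  1.9535  0.046   1.0578 -0.1108]
local shift cm [ 7.7962 13.631  11.1488] turn z -0.0009435470172570607
```

Call:
step_arm(rows="0 0 0 1.56 2.73 1.8 8.5;0 0 0 1.56 2.73 1.8 8.5;0 0 0 1.56 2.73 1.8 8.5;0 0 0 1.56 2.73 1.8 8.5;0 0 0 1.56 2.73 1.8 8.5;0 0 0 0 0 0 8.5;0 0 0 0 0 0 8.5")

```text
time: 2.8
ee_pos: [0.5759, -0.2368, 0.1104]
tool_rot: [0.86, 0.51, -0.001, -0.001]
ft_force: [0.1, -0.6, 0.2]
finger_gap: 0.0851
```

```bash
python3 st.py .576 -.2373 .026 61.5; python3 - <<'E'
from h import *
a=cam("side");b=cam("top")
A=np.hstack([crop(a,270,270,110,100,3.6,"/tmp/x.png"),crop(b,330,175,110,100,3.6,"/tmp/x.png")])
cv2.imwrite("pics/z1.png",A)
E
```

```text
t 2.8 pos [ 0.5759 -0.2368  0.1104] phi 61.381840638305526 tilt [-0.0018  0.0007 -1.    ] gap 0.08507366460203404 F [ 0.0882 -0.6397  0.2456] j [ 0.5525  0.4755 -0.3061  1.7197  0.1674  0.9739 -0.3158]
local shift cm [-0.0373  0.0481  8.4444] turn z -0.0020622699036234346
```

View pics/z1.png

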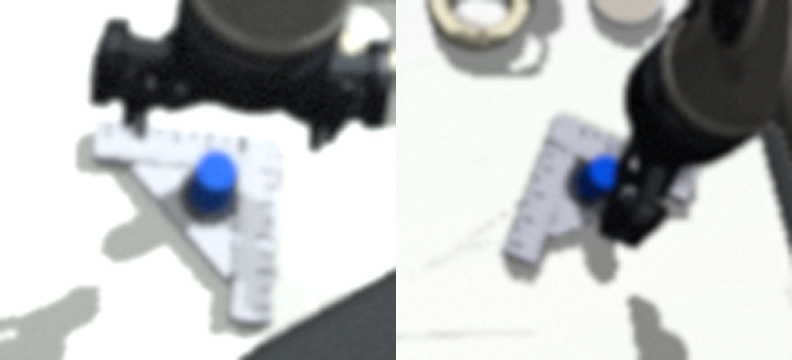

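Call:
step_arm(rows="0 0 0 0 0 2.2 8.5;0 0 0 0 0 2.2 8.5;0 0 0 0 0 2.2 8.5;0 0 0 0 0 2.0 8.5;0 0 0 0 0 0 8.5;0 0 0 0 0 0 8.5")

```text
time: 3.5
ee_pos: [0.5759, -0.2379, 0.0264]
tool_rot: [0.86, 0.51, 0.0, 0.001]
ft_force: [0.1, -0.4, 0.3]
finger_gap: 0.0851
```

Call:
step_arm(rows="0 0 0 0 0 0 3.5;0 0 0 0 0 0 3;0 0 0 0 0 0 2.6;0 0 0 0 0 0 2;0 0 0 0 0 0 1;0 0 0 0 0 0 1;0 0 0 0 0 0 1;0 0 0 0 0 0 1", newtons=80)

```text
time: 4.3
ee_pos: [0.5767, -0.2374, 0.0261]
tool_rot: [0.86, 0.511, 0.0, 0.001]
ft_force: [-1.1, -0.4, 5.8]
finger_gap: 0.0221
```

```bash
python3 st.py .576 -.2373 .1 61.5; python3 - <<'E'
from h import *
a=cam("side");b=cam("top")
A=np.hstack([crop(a,270,270,110,100,3.6,"/tmp/x.png"),crop(b,330,175,110,100,3.6,"/tmp/x.png")])
cv2.imwrite("pics/z2.png",A)
E
```

```text
t 4.3 pos [ 0.5767 -0.2374  0.0261] phi 61.46697677547655 tilt [ 0.001  -0.0006 -1.    ] gap 0.022076886234011498 F [-1.1439 -0.3639  5.7978] j [ 0.5339  0.5793 -0.2832  1.772   0.2114  0.8189 -0.3484]
local shift cm [-0.0209 -0.0545 -7.3888] turn z -0.000576363997559485
```

View pics/z2.png

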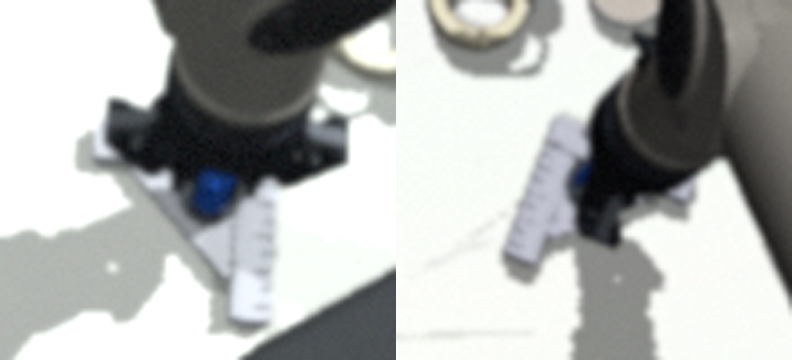

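Call:
step_arm(rows="0 0 0 0 0 -0.5 1;0 0 0 0 0 -1 1;0 0 0 0 0 -1.5 1;0 0 0 0 0 -1.5 1;0 0 0 0 0 -1.5 1;0 0 0 0 0 -1.5 1;0 0 0 0 0 0 1;0 0 0 0 0 0 1")

```text
time: 5.2
ee_pos: [0.5763, -0.2373, 0.1009]
tool_rot: [0.86, 0.511, 0.0, 0.0]
ft_force: [-1.1, -0.0, -3.1]
finger_gap: 0.0223
```

```bash
python3 st.py .45 0 .1 73.1; python3 - <<'E'
from h import *
a=cam("side");b=cam("top")
A=np.hstack([crop(a,270,270,110,100,3.6,"/tmp/x.png"),crop(b,330,175,110,100,3.6,"/tmp/x.png")])
cv2.imwrite("pics/z3.png",A)
E
```

```text
t 5.2 pos [ 0.5763 -0.2373  0.1009] phi 61.46755297052999 tilt [ 0.0008 -0.0005 -1.    ] gap 0.02231070457697168 F [-1.0713 -0.0154 -3.0918] j [ 0.5518  0.4857 -0.3047  1.7281  0.173   0.9532 -0.3182]
local shift cm [ 14.8182 -22.4279   0.0664] turn z -0.2030245007280855
```

View pics/z3.png

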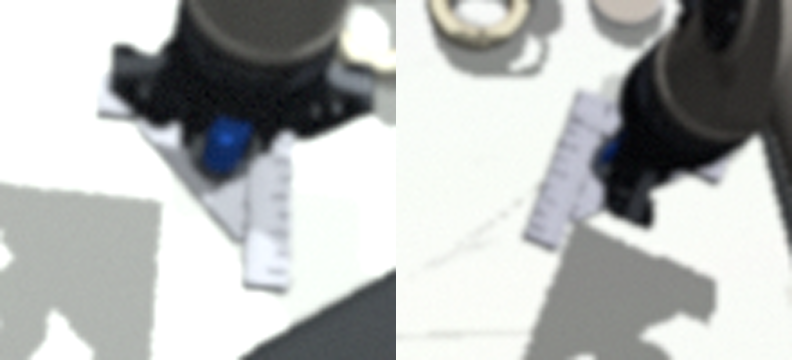

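Call:
step_arm(rows="0 0 -0.1 0 0 0 1;0 0 -0.1 0 0 0 1;0 0 0 2 -0.6 0 1;0 0 0 4 -1.3 0 1;0 0 0 4 -1.3 0 1;0 0 0 4 -1.3 0 1;0 0 0 4 -1.3 0 1;0 0 0 4 -1.3 0 1")

```text
time: 6.1
ee_pos: [0.5719, -0.0046, 0.0994]
tool_rot: [0.804, 0.594, -0.001, -0.0]
ft_force: [1.5, -0.2, -2.8]
finger_gap: 0.0222
```

Call:
step_arm(rows="0 0 0 4 -1.3 0 1;0 0 0 4 -1.3 0 1;0 0 0 3 -1 0 1;0 0 0 1.2 -0.4 0 1;0 0 0 0 0 0 1;0 0 0 0 0 0 1")

```text
time: 6.7
ee_pos: [0.5702, 0.1202, 0.0996]
tool_rot: [0.805, 0.594, -0.001, 0.0]
ft_force: [0.3, -0.8, -3.0]
finger_gap: 0.0221
```

```bash
python3 st.py .5706 .1222 .06 73.1; python3 - <<'E'
from h import *
a=cam("side");b=cam("top")
A=np.hstack([crop(a,200,120,120,110,3.3,"/tmp/x.png"),crop(b,190,185,120,110,3.3,"/tmp/x.png")])
cv2.imwrite("pics/z4.png",A)
E
```

```text
t 6.7 pos [0.5702 0.1202 0.0996] phi 72.84872580001598 tilt [-0.0013 -0.0021 -1.    ] gap 0.02206166360211425 F [ 0.3396 -0.8076 -3.0285] j [ 0.0677  0.4416 -0.4455  1.824   0.2339  0.9295 -0.781 ]
local shift cm [ 0.2114 -0.0215  3.9572] turn z -0.0043855621150356615
```

View pics/z4.png

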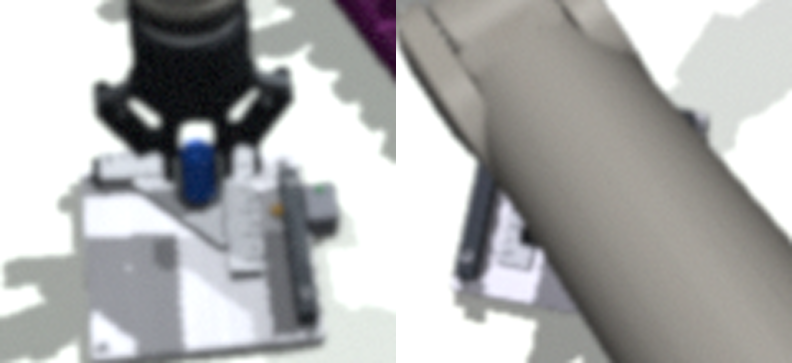

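Call:
step_arm(rows="0 0 0 0 0 1.5 1;0 0 0 0 0 1.5 1;0 0 0 0 0 1.5 1;0 0 0 0 0 0.5 1;0 0 0 0 0 0 1;0 0 0 0 0 0 1")

```text
time: 7.4
ee_pos: [0.5706, 0.1226, 0.0503]
tool_rot: [0.804, 0.594, 0.0, 0.0]
ft_force: [0.3, 0.3, -1.8]
finger_gap: 0.0216
```

```bash
python3 st.py .5706 .1222 .038 73.1; python3 - <<'E'
from h import *
a=cam("side")
crop(a,210,145,110,90,7,"pics/z5.png",1.3)
E
```

```text
t 7.4 pos [0.5706 0.1226 0.0503] phi 72.9425328317287 tilt [ 0.0003  0.0002 -1.    ] gap 0.02158354468124646 F [ 0.2792  0.2574 -1.8016] j [ 0.0471  0.5063 -0.4261  1.856   0.2734  0.8365 -0.8142]
local shift cm [-0.0352  0.0071  1.2271] turn z -0.0027483205501260635
```

View pics/z5.png

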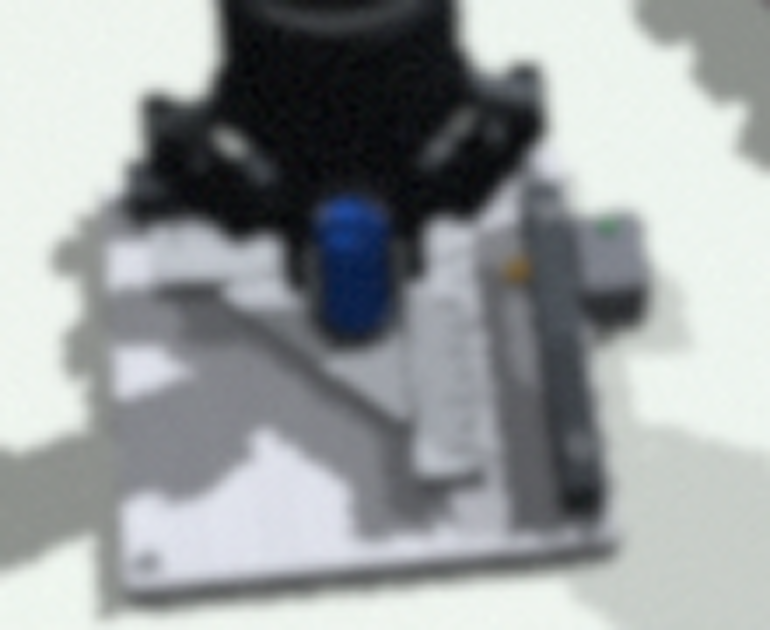

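```bash
python3 - <<'E'
from h import *
d=cam("side")
f=lambda x,y:(210+x/7-.43,145+y/7-.43)
for A,B in (((472,240),(495,465)),((412,300),(417,470)),((415,474),(480,472)),((150,285),(225,287))):
    P=onz(d,[f(*A),f(*B)],.038); v=P[0]-P[1]; print(P,np.degrees(np.arctan2(v[1],v[0])))
# row-wise gradient for the outer leg edge
g=cv2.cvtColor(d["frame"],cv2.COLOR_RGB2GRAY).astype(int)
for r in range(176,216,3): print(r,g[r,262:290])
E
```

```text
[[0.61903077 0.13320494 0.038     ]
 [0.58969977 0.04470683 0.038     ]] 71.66321307677684
[[0.5898799  0.11787252 0.038     ]
 [0.56489644 0.05324036 0.038     ]] 68.86606795553813
[[0.56367681 0.05205156 0.038     ]
 [0.58398877 0.04416156 0.038     ]] 158.7718027152404
[[0.50865488 0.15969415 0.038     ]
 [0.53229386 0.14860358 0.038     ]] 154.86568549351722
176 [ 35  38  33  26  15  11  16  17  35  61  86  96  94  86  86  98 115 132
 142 141 136 117  86  65  67  75  80  79]
179 [ 31  31  27  31  35  34  30  32  71 112 139 147 147 146 143 128 113 103
 103 101  99  93  77  60  61  62  63  61]
182 [ 27  25  25  25  39  44  38  40  72 115 140 145 145 143 139 124 103  93
  90  88  88  83  74  66  61  61  63  61]
185 [ 25  23  24  29  41  59  78  94 113 131 146 149 145 142 139 127 103  82
  74  73  71  68  64  56  54  59  63  64]
188 [ 23  23  26  37  48  70  99 119 127 128 127 125 125 126 126 119 102  84
  76  80  87  94  91  77  62  58  61  62]
191 [ 28  34  44  55  66  81 102 118 125 127 127 126 120 116 116 115 106  89
  78  77  84  92  93  84  65  57  58  61]
194 [ 79  89  98 110 
[... 230 characters left out ...]
124 125 125 121 115 115 121 125 126 127 126 125 122 121 122 117
 103  84  74  74  76  76  75  63  50  48]
203 [ 69  71  83  99 112 115 107 108 118 124 126 127 123 122 120 121 125 127
 110  87  74  73  74  71  68  59  49  44]
206 [ 90  83  75  69  65  67  80 106 124 128 127 127 128 126 125 124 133 130
 116  91  76  73  74  74  70  64  53  48]
209 [101  96  87  78  75  77  88 114 135 143 142 137 132 126 121 117 118 121
 118 104  83  75  73  73  73  67  57  48]
212 [100  97  89  80  75  75  77  86 101 113 113 111 104  96  89  84  86 103
 115 108  87  75  71  72  73  69  63  50]
215 [102 100  94  84  77  75  73  69  67  65  68  76  95 111 117 121 123 130
 130 121 100  81  73  71  72  71  67  54]
```

```bash
python3 - <<'E'
from h import *
d=cam("side")
g=cv2.cvtColor(d["frame"],cv2.COLOR_RGB2GRAY).astype(float)
def edge(r0,r1,c0,c1,lv,z):
    pts=[]
    for r in range(r0,r1):
        row=g[r]
        for c in range(c0,c1):
            if row[c]>=lv>row[c+1]:
                pts.append((c+(row[c]-lv)/(row[c]-row[c+1]),r)); break
    pts=np.array(pts); P=onz(d,pts,z)
    v=cv2.fitLine((P[:,:2]*1000).astype(np.float32),cv2.DIST_HUBER,0,.01,.01).ravel()
    return np.degrees(np.arctan(v[1]/v[0])), P[0],P[-1],len(pts)
print(edge(185,211,275,288,102,.038))
# inner leg edge bright
print(edge(187,216,284,296,65,.012))
E
```

```text
(np.float32(72.94793), array([0.61405373, 0.1153058 , 0.038     ]), array([0.5923402 , 0.04657832, 0.038     ]), 26)
(np.float32(69.307), array([0.63571756, 0.11918368, 0.012     ]), array([0.6090351 , 0.04155981, 0.012     ]), 29)
```

Call:
step_arm(rows="0 0 0 0 0 0.5 1;0 0 0 0 0 0.4 1;0 0 0 0 0 0.2 1;0 0 0 0 0 0.1 1;0 0 0 0 0 0 1;0 0 0 0 0 0 1")

```text
time: 8.15
ee_pos: [0.5706, 0.1224, 0.0383]
tool_rot: [0.804, 0.594, 0.0, 0.0]
ft_force: [0.2, -0.4, -3.1]
finger_gap: 0.0222
```

```bash
python3 st.py .5706 .1222 .038 73.1
```

```text
t 8.15 pos [0.5706 0.1224 0.0383] phi 72.93148011894341 tilt [ 0.0004  0.0001 -1.    ] gap 0.022189049497150302 F [ 0.1848 -0.3826 -3.0524] j [ 0.0419  0.5227 -0.4198  1.8628  0.2836  0.8144 -0.8224]
local shift cm [-0.0172  0.009   0.0269] turn z -0.0029412267795065803
```

Call:
step_arm(rows="0 0 0 0 0 0.05 1;0 0 0 0 0 0.05 1;0 0 0 0 0 0 1;0 0 0 0 0 0 1")

```text
time: 8.55
ee_pos: [0.5706, 0.1223, 0.0381]
tool_rot: [0.804, 0.594, 0.0, 0.0]
ft_force: [-2.2, -1.1, 6.3]
finger_gap: 0.0223
```

Call:
step_arm(rows="0 0 0 0 0 0.05 1;0 0 0 0 0 0.05 1;0 0 0 0 0 0 1;0 0 0 0 0 0 1")

```text
time: 8.95
ee_pos: [0.5706, 0.1224, 0.0381]
tool_rot: [0.804, 0.594, -0.0, 0.0]
ft_force: [-6.1, -1.6, 12.3]
finger_gap: 0.0221
```

Call:
step_arm(rows="0 0 0 0 0 -0.1 1;0 0 0 0.2 0.2 0 1;0 0 0 0.3 0.2 0 1;0 0 0 0.3 0.2 0 1;0 0 0 0.3 0.2 0 1;0 0 0 0.3 0.2 0 1;0 0 0 0 0 0 1;0 0 0 0 0 0 1")

```text
time: 9.75
ee_pos: [0.5852, 0.1325, 0.0381]
tool_rot: [0.804, 0.594, 0.001, 0.001]
ft_force: [-0.7, -1.5, 5.4]
finger_gap: 0.0222
```

```bash
python3 st.py .5931 .1341 .038 73.1
```

```text
t 9.75 pos [0.5852 0.1325 0.0381] phi 72.90625313396626 tilt [ 0.0018 -0.0004 -1.    ] gap 0.022197056469255363 F [-0.7105 -1.4718  5.3782] j [ 0.024   0.5455 -0.4162  1.8235  0.2893  0.8309 -0.8333]
local shift cm [0.3865 0.7116 0.0098] turn z -0.0033815207277090335
```

Now seat against the side fence (tool x), slowly.

Call:
step_arm(rows="0 0 0 0.1 0 0 1;0 0 0 0.1 0 0 1;0 0 0 0.1 0 0 1;0 0 0 0.1 0 0 1;0 0 0 0 0 0 1;0 0 0 0 0 0 1")

```text
time: 10.35
ee_pos: [0.5866, 0.1356, 0.0381]
tool_rot: [0.805, 0.594, 0.001, 0.001]
ft_force: [-0.8, -2.8, 5.5]
finger_gap: 0.022
```

```bash
python3 st.py .5931 .1341 .038 73.1; python3 - <<'E'
from h import *
a=cam("side")
crop(a,210,145,110,90,7,"pics/z6.png",1.3)
E
```

```text
t 10.35 pos [0.5866 0.1356 0.0381] phi 72.87200457634171 tilt [ 0.0021 -0.0011 -1.    ] gap 0.02197678291776484 F [-0.8203 -2.8018  5.5092] j [ 0.0181  0.5483 -0.4155  1.8185  0.2906  0.8333 -0.8391]
local shift cm [0.0484 0.6678 0.0141] turn z -0.003979270822316454
```

View pics/z6.png

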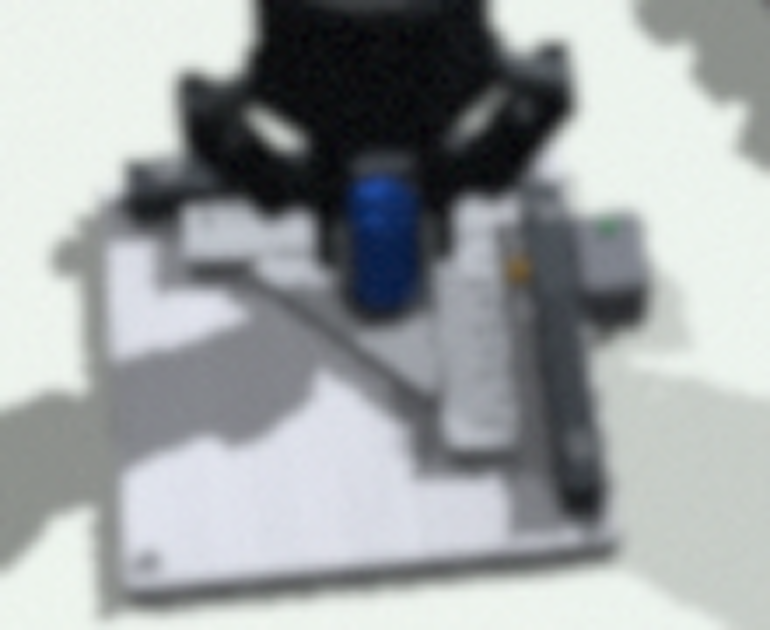

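Call:
step_arm(rows="0 0 0 0.1 0 0 1;0 0 0 0.1 0 0 1;0 0 0 0 0 0 1")

```text
time: 10.7
ee_pos: [0.5872, 0.1374, 0.0381]
tool_rot: [0.805, 0.594, 0.001, 0.001]
ft_force: [-0.4, -2.0, 5.6]
finger_gap: 0.0224
```

Call:
step_arm(rows="0 0 0 0 0.1 0 1;0 0 0 0 0.1 0 1;0 0 0 0 0.1 0 1;0 0 0 0 0.1 0 1;0 0 0 0 0 0 1;0 0 0 0 0 0 1")

```text
time: 11.3
ee_pos: [0.5896, 0.1377, 0.0381]
tool_rot: [0.804, 0.594, -0.0, 0.0]
ft_force: [-3.9, -0.2, 7.7]
finger_gap: 0.0222
```

```bash
python3 st.py .5931 .1341 .038 73.1
```

```text
t 11.3 pos [0.5896 0.1377 0.0381] phi 72.95259425531144 tilt [-0.0001 -0.0001 -1.    ] gap 0.022226618474177482 F [-3.9316 -0.1616  7.6992] j [ 0.0163  0.5543 -0.4162  1.8083  0.2901  0.8395 -0.8375]
local shift cm [-0.2419  0.4413  0.0112] turn z -0.002572715581169433
```

Call:
step_arm(rows="0 0 0 0.1 0 0 1;0 0 0 0.1 0 0 1;0 0 0 0.1 0 0 1;0 0 0 0 0 0 1;0 0 0 0 0 0 1")

```text
time: 11.8
ee_pos: [0.5898, 0.1378, 0.0381]
tool_rot: [0.804, 0.594, -0.002, 0.001]
ft_force: [-6.6, -5.0, 10.5]
finger_gap: 0.0225
```

```bash
python3 st.py .5931 .1341 .038 73.1; python3 - <<'E'
from h import *
a=cam("side")
crop(a,210,145,110,90,7,"pics/z7.png",1.3)
E
```

```text
t 11.8 pos [0.5898 0.1378 0.0381] phi 72.90956849381132 tilt [-0.0022 -0.0043 -1.    ] gap 0.02251611563775358 F [-6.6212 -5.0151 10.5428] j [ 0.0124  0.5558 -0.4142  1.8053  0.2925  0.8445 -0.8414]
local shift cm [-0.2592  0.4236  0.0113] turn z -0.0033236567825243096
```

View pics/z7.png

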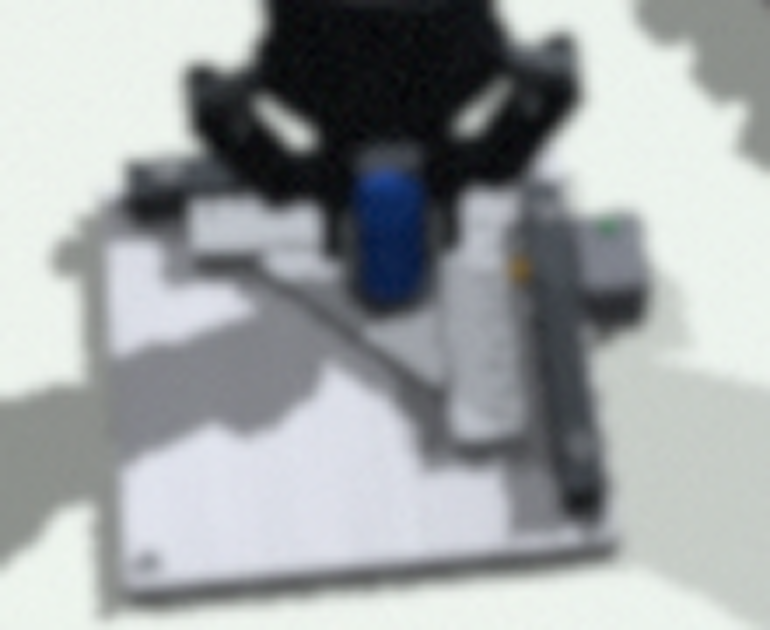

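Call:
step_arm(rows="0 0 0 0 0.1 0 1;0 0 0 0 0.1 0 1;0 0 0 0 0.1 0 1;0 0 0 0 0.1 0 1;0 0 0 0 0 0 1;0 0 0 0 0 0 1")

```text
time: 12.45
ee_pos: [0.5917, 0.1377, 0.0382]
tool_rot: [0.804, 0.595, -0.003, -0.0]
ft_force: [-10.4, -4.8, 14.7]
finger_gap: 0.0222
```

```bash
python3 st.py .5931 .1341 .038 73.1
```

```text
t 12.45 pos [0.5917 0.1377 0.0382] phi 72.99724614477394 tilt [-0.0056 -0.004  -1.    ] gap 0.02215287266281491 F [-10.4291  -4.8315  14.6987] j [ 0.0137  0.56   -0.4149  1.7979  0.2913  0.851  -0.8368]
local shift cm [-0.3063  0.2421  0.0203] turn z -0.0017933930928122452
```

Call:
step_arm(rows="0 0 0 0 0 -0.1 1;0 0 0 0 0.1 0 1;0 0 0 0 0.1 0 1;0 0 0 0 0.1 0 1;0 0 0 0 0.1 0 1;0 0 0 0 0 0 1;0 0 0 0 0 0 1")

```text
time: 13.15
ee_pos: [0.5946, 0.137, 0.0383]
tool_rot: [0.804, 0.595, -0.004, -0.001]
ft_force: [-10.1, -2.9, 10.3]
finger_gap: 0.0223
```

```bash
python3 st.py .5931 .1341 .038 73.1; python3 - <<'E'
from h import *
a=cam("side")
crop(a,210,145,110,90,7,"pics/z8.png",1.3)
E
```

```text
t 13.15 pos [0.5946 0.137  0.0383] phi 73.02859209982795 tilt [-0.0073 -0.0035 -1.    ] gap 0.02225197381459275 F [-10.1052  -2.855   10.2828] j [ 0.0156  0.5646 -0.4147  1.7897  0.2906  0.8561 -0.832 ]
local shift cm [-0.3207 -0.0621  0.03  ] turn z -0.0012463029699376592
```

View pics/z8.png

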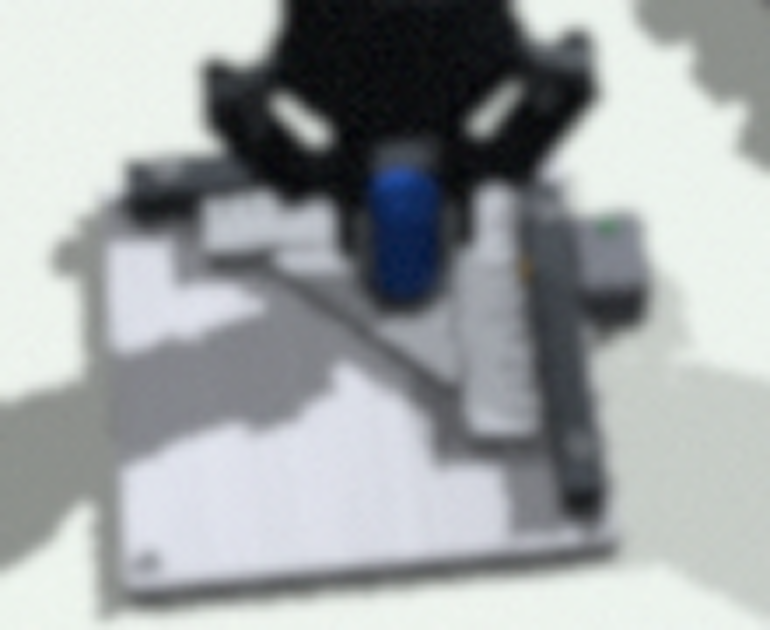

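Call:
step_arm(rows="0 0 0 0 0.1 0 1;0 0 0 0 0.1 0 1;0 0 0 0 0.1 0 1;0 0 0 0 0 0 1;0 0 0 0 0 0 1")

```text
time: 13.7
ee_pos: [0.597, 0.1363, 0.0383]
tool_rot: [0.804, 0.595, -0.004, -0.001]
ft_force: [-11.6, -2.4, 12.1]
finger_gap: 0.0222
```

```bash
python3 st.py .5931 .1341 .038 73.1
```

```text
t 13.7 pos [0.597  0.1363 0.0383] phi 73.03664496284584 tilt [-0.0083 -0.0035 -1.    ] gap 0.022176789599980325 F [-11.6152  -2.3547  12.1274] j [ 0.0168  0.568  -0.4143  1.7835  0.2906  0.8598 -0.829 ]
local shift cm [-0.322  -0.309   0.0366] turn z -0.0011057539960633105
```

Call:
step_arm(rows="0 0 0 0 0.1 0 1;0 0 0 0 0.1 0 1;0 0 0 0 0.1 0 1;0 0 0 0 0 0 1;0 0 0 0 0 0 1")

```text
time: 14.2
ee_pos: [0.5977, 0.1361, 0.0384]
tool_rot: [0.804, 0.595, -0.006, -0.002]
ft_force: [-16.8, -2.1, 16.7]
finger_gap: 0.0219
```

```bash
python3 st.py .5931 .1341 .038 73.1; python3 - <<'E'
from h import *
a=cam("side")
crop(a,210,145,110,90,7,"pics/z9.png",1.3)
E
```

```text
t 14.2 pos [0.5977 0.1361 0.0384] phi 73.05448394082951 tilt [-0.0126 -0.0038 -0.9999] gap 0.021892821617481083 F [-16.842   -2.061   16.6749] j [ 0.0178  0.5709 -0.4149  1.7783  0.2891  0.8663 -0.8261]
local shift cm [-0.3198 -0.3788  0.0488] turn z -0.0007944050950574538
```

View pics/z9.png

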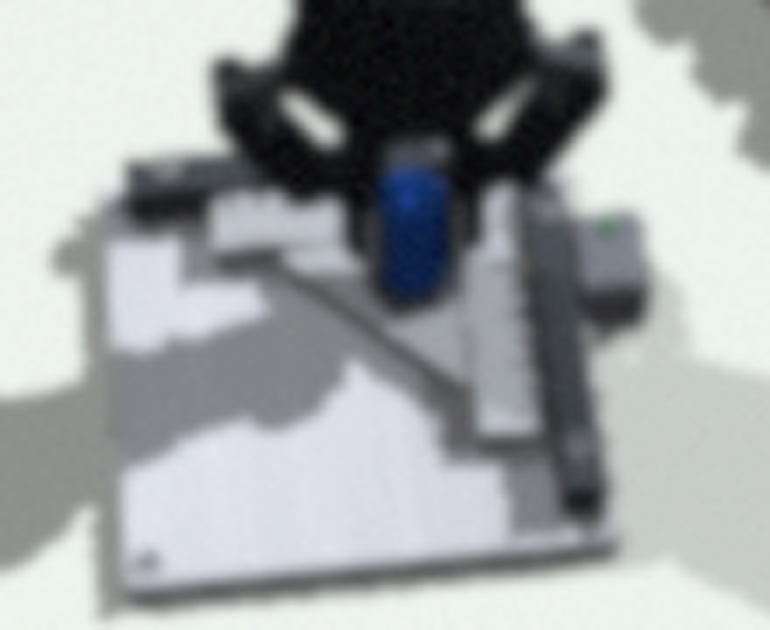

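Call:
step_arm(rows="-0.008 0.005 0 0 0 0 1;-0.008 0.005 0 0 0 0 1;0 0 0 0.1 0 0 1;0 0 0 0 0 0 1;0 0 0 0 0 0 1;0 0 0 0 0 0 1")

```text
time: 14.85
ee_pos: [0.5976, 0.1362, 0.0381]
tool_rot: [0.804, 0.595, 0.002, 0.001]
ft_force: [-16.2, -3.0, 15.4]
finger_gap: 0.0219
```

```bash
python3 st.py .5931 .1341 .038 73.1
```

```text
t 14.85 pos [0.5976 0.1362 0.0381] phi 73.04286300670834 tilt [ 0.0046 -0.0001 -1.    ] gap 0.02190925174255312 F [-16.1856  -2.9858  15.4285] j [ 0.0179  0.5626 -0.4138  1.7936  0.2939  0.8419 -0.8317]
local shift cm [-0.3342 -0.3646  0.0047] turn z -0.0009972286576291995
```

Call:
step_arm(rows="0.003 0 0 0.1 0 -0.1 1;0 0 0 0.1 0 0 1;0 0 0 0.1 0 0 1;0 0 0 0.1 0 0 1;0 0 0 0 0 0 1;0 0 0 0 0 0 1")

```text
time: 15.45
ee_pos: [0.5976, 0.1363, 0.0382]
tool_rot: [0.804, 0.595, -0.002, 0.001]
ft_force: [-18.3, -9.4, 14.6]
finger_gap: 0.022
```

```bash
python3 st.py .5931 .1341 .038 73.1; python3 - <<'E'
from h import *
a=cam("side")
crop(a,210,145,110,90,7,"pics/z10.png",1.3)
b=cam("top"); crop(b,170,170,140,130,4.5,"pics/t10.png",1.3)
E
```

```text
t 15.45 pos [0.5976 0.1363 0.0382] phi 72.97152062841796 tilt [-0.0016 -0.0046 -1.    ] gap 0.022012870592503998 F [-18.3477  -9.436   14.6163] j [ 0.0146  0.5656 -0.4123  1.7876  0.2944  0.8521 -0.834 ]
local shift cm [-0.3364 -0.3643  0.0189] turn z -0.0022423880549996833
```

View pics/z10.png

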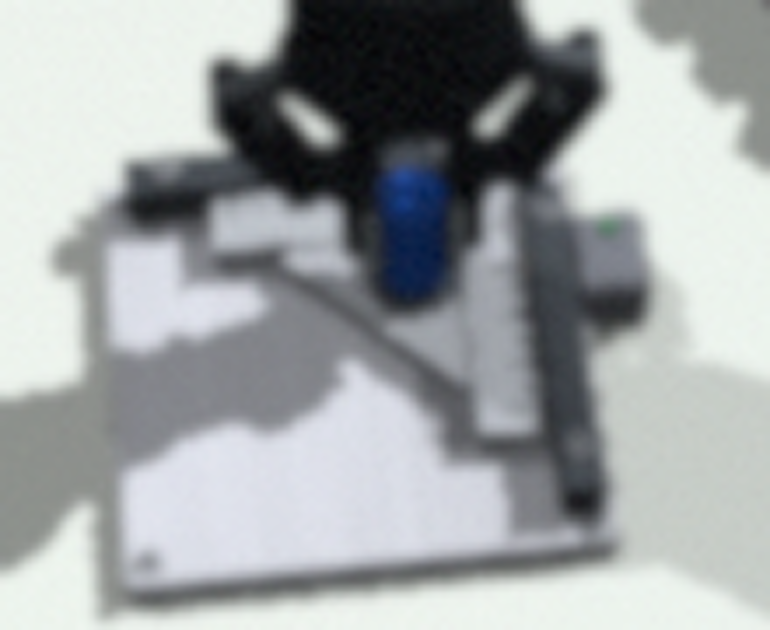

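View pics/t10.png

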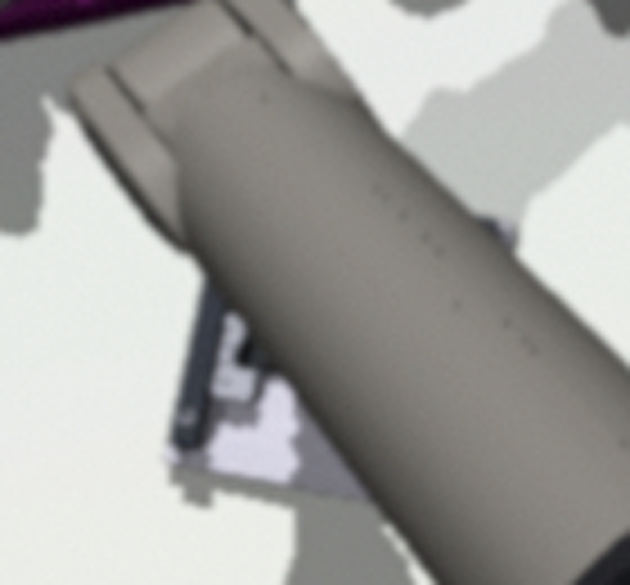

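```bash
python3 - <<'E'
from h import *
np.set_printoptions(precision=4,suppress=True,linewidth=200)
a=cam("side");b=cam("top")
A=np.hstack([crop(a,268,165,40,55,10,"/tmp/x.png",1.6),crop(b,203,230,38,55,10,"/tmp/x.png",1.6)])
cv2.imwrite("pics/z11.png",A)
# predicted projections from model with seat at current TCP
th=np.radians(-17.0); c,s=np.cos(th),np.sin(th); Rz=np.array([[c,-s],[s,c]])
o=env.observe()["ee_pos"][:2]
def W(x,y,z): return np.r_[o+Rz@[x,y],z]
for n,d,x0,y0 in(("side",a,268,165),("top",b,203,230)):
    for nm,p in (("yleg outer end",(.04,-.07,.026)),("yleg outer mid",(.04,-.03,.026)),("xleg outer end",(-.07,.04,.026)),("xleg mid",(-.05,.04,.026)),("far fence inner top end",(.04,-.10,.032)),("side fence inner top end",(-.1,.04,.032)),("side fence outer top end",(-.1,.056,.032)),("far outer top end",(.056,-.10,.032))):
        q=proj(d,W(*p))[0]; print(n,nm,q,(q-[x0,y0])*10+5)
E
```

```text
side yleg outer end [287.9783 205.8294] [204.7829 413.2935]
side yleg outer mid [286.0365 192.094 ] [185.3647 275.9404]
side xleg outer end [239.2505 173.0812] [-282.4953   85.812 ]
side xleg mid [247.2104 172.3815] [-202.8957   78.8154]
side far fence inner top end [289.5288 215.1664] [220.2881 506.6642]
side side fence inner top end [227.0424 172.7051] [-404.576    82.0507]
side side fence outer top end [226.7367 167.6037] [-407.6334   31.0373]
side far outer top end [296.2694 214.5284] [287.6942 500.2845]
top yleg outer end [267.7802 222.0101] [652.8018 -74.8985]
top yleg outer mid [252.2808 219.1706] [ 497.8078 -103.294 ]
top xleg outer end [216.0501 256.5084] [135.5011 270.0836]
top xleg mid [217.7592 248.685 ] [152.5921 191.8505]
top far fence inner top end [279.4599 223.6482] [769.5989 -58.5179]
top side fence inner top end [213.1162 268.0936] [106.1619 385.9355]
top side fence outer top end [206.7999 266.8698] [ 42.9989 373.6977]
top far outer top end [280.616  217.5453] [ 781.16   -119.5468]
```

View pics/z11.png

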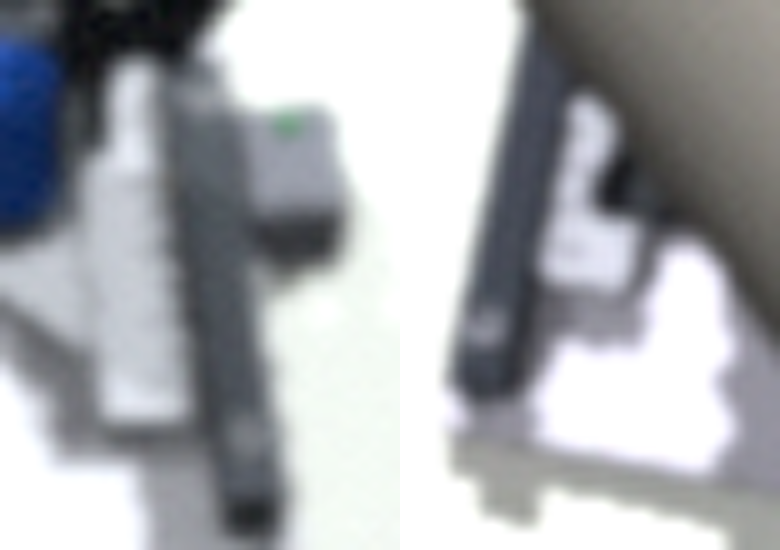

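```bash
cat > yaw.py <<'E'
from h import *
np.set_printoptions(precision=4,suppress=True,linewidth=200)
def edges(d,rows,c0,c1,mode):
    pts={}
    lab=cv2.GaussianBlur(d["frame"],(1,1),0); g=cv2.cvtColor(lab,cv2.COLOR_RGB2GRAY).astype(float)
    out=[]
    for r in rows:
        row=g[r]; gr=row[1:]-row[:-1]
        seg=gr[c0:c1]
        k=int(np.argmin(seg) if mode<0 else np.argmax(seg))+c0
        w=np.abs(gr[k-1:k+2]); w=np.where(np.sign(gr[k-1:k+2])==mode,w,0)
        out.append((k+.5+(w*[-1,0,1]).sum()/w.sum(),r))
    return np.array(out)
def rep(d,p,z,nm,ref=None):
    P=onz(d,p,z)[:,:2]*1000
    v=cv2.fitLine(P.astype(np.float32),cv2.DIST_HUBER,0,.01,.01).ravel(); a=np.degrees(np.arctan2(v[1],v[0]))%180
    n=np.array([-v[1],v[0]]); r=(P-v[2:])@n
    print(nm,"angle",round(a,2),"rms",r.std().round(2),"n",len(p)); return v
if __name__=="__main__":
    a=cam("side")
    g=cv2.cvtColor(a["frame"],cv2.COLOR_RGB2GRAY).astype(int)
    for r in range(178,214,3): print(r,g[r,276:300])
    pl=edges(a,range(182,205),282,290,-1)
    rep(a,pl,.026,"leg outer edge")
    pr=edges(a,range(196,213),290,302,+1); rep(a,pr,.032,"fence outer edge")
    print(pl[[0,-1]],pr[[0,-1]])
    v=env.observe(); 
E
python3 yaw.py
```

```text
178 [ 40  42  73 115 137 138 121  97  74  60  58  63  62  62  65  68  82  95  98  94  90  92  97 101]
181 [ 83 105 124 135 143 140 129 106  79  62  58  62  61  62  59  61  71  87  97 100 100 101 102 102]
184 [ 99 116 125 126 124 121 113  96  74  55  49  50  54  53  58  59  67  81  93  95  92  93  92  93]
187 [104 120 125 126 125 125 119 105  88  64  48  48  51  50  53  53  47  48  46  45  43  41  41  41]
190 [116 124 125 126 127 123 118 105  88  64  47  46  47  52  52  56  56  59  51  44  41  41  44  46]
193 [113 115 121 126 128 127 125 117 103  78  55  44  48  51  51  54  66  84  92  93  95 110 129 140]
196 [114 115 122 127 127 125 123 117 107  88  61  44  44  49  47  51  61  87 119 143 152 155 158 161]
199 [ 98 108 118 125 127 128 127 125 118 103  83  60  48  49  52  53  56  77 116 140 152 154 156 155]
202 [ 75  94 118 132 132 131 126 124 117 108  88  62  44  45  49  51  53  61  86 120 141 153 154 155]
205 [ 73  86 115 137 143 144 142 138 133 123 101  69  47  42  49  53  55  60  78 112 140 152 155 156]
208 [ 78  78  73  68  65  63  63  64  66  64  60  56  50  49  56  71  76  79  80  92 118 142 153 154]
211 [132 132 131 128 124 110  94  88  85  85  85  84  76  61  53  57  60  61  62  78 111 140 150 155]
leg outer edge angle 73.17 rms 0.83 n 23
fence outer edge angle 73.92 rms 0.56 n 17
[[283.4643 182.    ]
 [286.5274 204.    ]] [[293.4756 196.    ]
 [295.6781 212.    ]]
```

```bash
python3 - <<'E'
from yaw import *
th=np.radians(-16.9); ex=np.array([np.cos(th),np.sin(th)]);ey=np.array([-ex[1],ex[0]])
L=[];F=[]
T=[];G=[]
for _ in range(4):
    a=cam("side")
    pl=edges(a,range(183,205),282,290,-1); pr=edges(a,range(196,213),290,302,1)
    L.append(onz(a,pl,.026)[:,:2]); F.append(onz(a,pr,.032)[:,:2])
L=np.vstack(L);F=np.vstack(F)
for n,P in(("leg",L),("fence",F)):
    u,v=P@ex*1000,P@ey*1000; k=np.polyfit(v,u,1); print(n,"yaw",-16.9-np.degrees(np.arctan(k[0])),[ (y,np.polyval(k,y).round(2)) for y in (230,260,290,320)],v.min(),v.max())
b=cam("top"); g=cv2.cvtColor(b["frame"],cv2.COLOR_RGB2GRAY).astype(int)
for r in range(238,262,3): print(r,g[r,206:232])
pf=edges(b,range(240,262),203,214,-1); Q=onz(b,pf,.032)[:,:2]; k=np.polyfit(Q@ex,Q@ey,1); print("side outer yaw",-16.9+np.degrees(np.arctan(k[0])),np.polyval(k,.46)*1000)
pf=edges(b,range(243,257),215,223,1); Q=onz(b,pf,.026)[:,:2]; k=np.polyfit(Q@ex,Q@ey,1); print("xleg outer yaw",-16.9+np.degrees(np.arctan(k[0])),np.polyval(k,.46)*1000, (Q@ex).min(),(Q@ex).max())
E
```

```text
leg yaw -16.342078276242173 [(230, np.float64(569.62)), (260, np.float64(569.33)), (290, np.float64(569.04)), (320, np.float64(568.74))] 239.56196034988307 301.70529850376926
fence yaw -15.812257966213316 [(230, np.float64(588.15)), (260, np.float64(587.58)), (290, np.float64(587.01)), (320, np.float64(586.44))] 210.8947169529212 256.67671211423357
238 [181 181 181 181 180 181 169 134  83  53  48  47  45  39  40  43  44  43  47  51  56  60  64  66  69  72]
241 [181 182 182 181 182 174 147 101  63  47  46  48  46  64 106 124 119  95  63  46  45  50  54  59  63  66]
244 [181 181 181 181 177 158 115  71  50  47  47  44  48  80 114 132 132 111  74  44  37  39  45  49  55  58]
247 [180 181 182 180 170 135  86  54  47  47  45  45  68 105 122 114  87  51  23  20  32  37  39  40  44  48]
250 [180 182 182 174 145 100  61  48  47  47  45  54  87 115 121 106  74  43  30  33  38  40  36  33  34  38]
253 [182 182 176 159 117  72  51  47  48  46  50  81 115 132 136 140 142 139 135 126 101  69  54  58  66  71]
256 [182 182 171 137  87  55  47  47  46  44  62 102 128 136 138 141 143 143 142 128  93  68  91 134 157 163]
259 [181 174 146 100  63  50  49  50  44  35  38  54  65  72  82  89  93  96  96  85  83 108 142 162 166 166]
side outer yaw -16.67056862903432 359.53616440840835
xleg outer yaw -17.209550808378218 343.40304272955973 0.46372465478718194 0.4970475393854313
```

```bash
cat > m.py <<'E'
from st import *
go(.5976,.1363,.0382,73.1); print("moment",env.observe()["moment"])
E
python3 m.py
```

```text
t 15.95 pos [0.5976 0.1362 0.0382] phi 72.96847757092213 tilt [-0.0015 -0.0045 -1.    ] gap 0.022139671208242954 F [-17.4243  -8.5251  16.2746] j [ 0.0146  0.5656 -0.4123  1.7876  0.2944  0.8521 -0.8341]
local shift cm [ 0.0058  0.     -0.0032] turn z -0.0022954994276294144
moment [-1.6727  3.5423  0.4459]
```

Call:
step_arm(rows="0 0 -0.01 0 0 0 1;0 0 -0.01 0 0 0 1;0 0 0 0 0 0 1;0 0 0 0 0 0 1")

```text
time: 16.35
ee_pos: [0.5977, 0.1364, 0.0382]
tool_rot: [0.799, 0.602, -0.002, 0.001]
ft_force: [-16.7, -7.0, 15.2]
finger_gap: 0.0221
```

```bash
python3 m.py
```

```text
t 16.35 pos [0.5977 0.1364 0.0382] phi 73.96892469917636 tilt [-0.0015 -0.0036 -1.    ] gap 0.022087570529034053 F [-16.678   -7.0092  15.2051] j [ 0.0182  0.5665 -0.4168  1.7873  0.2967  0.8524 -0.8182]
local shift cm [-0.0138 -0.0103 -0.004 ] turn z 0.01516559695252876
moment [-1.5172  3.4799 -0.0717]
```

Call:
step_arm(rows="0 0 0.01 0 0 0 1;0 0 0.01 0 0 0 1;0 0 0 0 0 0 1;0 0 0 0 0 0 1")

```text
time: 16.75
ee_pos: [0.5977, 0.1364, 0.0381]
tool_rot: [0.804, 0.595, -0.002, 0.001]
ft_force: [-17.4, -7.3, 15.9]
finger_gap: 0.0223
```

```bash
python3 m.py
```

```text
t 16.75 pos [0.5977 0.1364 0.0381] phi 72.97084860159846 tilt [-0.0012 -0.0042 -1.    ] gap 0.022348668948404628 F [-17.4479  -7.2769  15.898 ] j [ 0.0145  0.5657 -0.4123  1.7875  0.2944  0.8517 -0.8341]
local shift cm [-0.014  -0.0102 -0.0065] turn z -0.0022541171356616828
moment [-1.511   3.5792  0.4592]
```

Call:
step_arm(rows="0 0 0.01 0 0 0 1;0 0 0.01 0 0 0 1;0 0 0 0 0 0 1;0 0 0 0 0 0 1")

```text
time: 17.15
ee_pos: [0.5977, 0.1364, 0.0381]
tool_rot: [0.809, 0.588, -0.002, 0.002]
ft_force: [-17.1, -7.8, 15.5]
finger_gap: 0.0222
```

```bash
python3 m.py
```

```text
t 17.15 pos [0.5977 0.1364 0.0381] phi 71.9898034474522 tilt [-0.0009 -0.0049 -1.    ] gap 0.02217885530772914 F [-17.064   -7.7821  15.4898] j [ 0.0109  0.565  -0.4079  1.7877  0.2922  0.851  -0.8497]
local shift cm [-0.0119 -0.0111 -0.0055] turn z -0.01937658518624919
moment [-1.5952  3.57    0.9842]
```

```bash
cat > y2.py <<'E'
from yaw import *
th=np.radians(-16.9); ex=np.array([np.cos(th),np.sin(th)]);ey=np.array([-ex[1],ex[0]])
L=[];T=[]
for _ in range(4):
    a=cam("side"); L.append(onz(a,edges(a,range(183,205),282,290,-1),.026)[:,:2])
b=cam("top"); T=onz(b,edges(b,range(243,257),213,223,1),.026)[:,:2]
P=np.vstack(L); k=np.polyfit(P@ey,P@ex,1); print("yleg yaw",-16.9-np.degrees(np.arctan(k[0])),"x' at ends",np.polyval(k,[.24,.30])*1000)
k=np.polyfit(T@ex,T@ey,1); print("xleg yaw",-16.9+np.degrees(np.arctan(k[0])),np.polyval(k,[.46,.5])*1000)
E
python3 y2.py
```

```text
yleg yaw -16.78974318397524 x' at ends [569.3573 569.2418]
xleg yaw -17.192376553913938 [343.4742 343.2701]
```

Call:
step_arm(rows="0 0 -0.02 0 0 0 1;0 0 -0.02 0 0 0 1;0 0 0 0 0 0 1;0 0 0 0 0 0 1")

```text
time: 17.8
ee_pos: [0.5978, 0.1365, 0.0382]
tool_rot: [0.799, 0.602, -0.002, 0.001]
ft_force: [-17.9, -7.5, 15.1]
finger_gap: 0.022
```

```bash
python3 m.py; python3 y2.py
```

```text
t 17.8 pos [0.5978 0.1365 0.0382] phi 73.99028484482825 tilt [-0.0013 -0.0035 -1.    ] gap 0.022013259624083167 F [-17.885   -7.4707  15.1075] j [ 0.0182  0.5665 -0.4169  1.7872  0.2968  0.8522 -0.818 ]
local shift cm [-0.0237 -0.014  -0.0036] turn z 0.015538401822859918
moment [-1.4715  3.5125 -0.0109]
yleg yaw -16.337574652295636 x' at ends [569.4067 568.8177]
xleg yaw -17.47872039085503 [343.4213 343.0173]
```

Call:
step_arm(rows="0 0 -0.02 0 0 0 1;0 0 0 0 0 0 1;0 0 0 0 0 0 1")

```text
time: 18.35
ee_pos: [0.598, 0.1365, 0.0381]
tool_rot: [0.793, 0.609, -0.001, 0.001]
ft_force: [-16.4, -7.7, 14.9]
finger_gap: 0.0221
```

```bash
python3 m.py; python3 y2.py
```

```text
t 18.35 pos [0.598  0.1365 0.0381] phi 75.04939289739144 tilt [-0.001  -0.0031 -1.    ] gap 0.022130731859073764 F [-16.4116  -7.6605  14.9277] j [ 0.0217  0.5673 -0.4213  1.7869  0.2997  0.8527 -0.8016]
local shift cm [-0.0255 -0.0349 -0.0058] turn z 0.034023324474472746
moment [-1.4592  3.385  -0.3297]
yleg yaw -16.831190398933288 x' at ends [569.1976 569.1256]
xleg yaw -17.443004025462283 [343.3465 342.9674]
```

Call:
step_arm(rows="0 0 0.015 0.1 0.05 0 1;0 0 0 0.1 0.05 0 1;0 0 0 0 0 0 1;0 0 0 0 0 0 1;0 0 0 0 0 0 1;0 0 0 0 0 0 1;0 0 0 0 0 0 1;0 0 0 0 0 0 1")

```text
time: 19.4
ee_pos: [0.5981, 0.1368, 0.0382]
tool_rot: [0.797, 0.604, -0.003, 0.001]
ft_force: [-19.7, -10.7, 19.1]
finger_gap: 0.0222
```

```bash
python3 m.py; python3 y2.py; python3 - <<'E'
from h import *
a=cam("side"); crop(a,180,80,250,220,2.6,"pics/z12.png",1.4)
b=cam("top"); cv2.imwrite("pics/t12.png",b["frame"][:,:,::-1])
E
```

```text
t 19.4 pos [0.5981 0.1368 0.0382] phi 74.24496444028814 tilt [-0.004  -0.0059 -1.    ] gap 0.022231168347903462 F [-19.6865 -10.6514  19.1388] j [ 0.0167  0.5686 -0.4171  1.7835  0.2983  0.8577 -0.8155]
local shift cm [-0.0651 -0.0342  0.0014] turn z 0.01998339930128221
moment [-1.9243  4.0858 -0.0232]
yleg yaw -16.279055438435012 x' at ends [569.2644 568.6141]
xleg yaw -17.779663156640503 [343.503  342.8889]
```

View pics/z12.png

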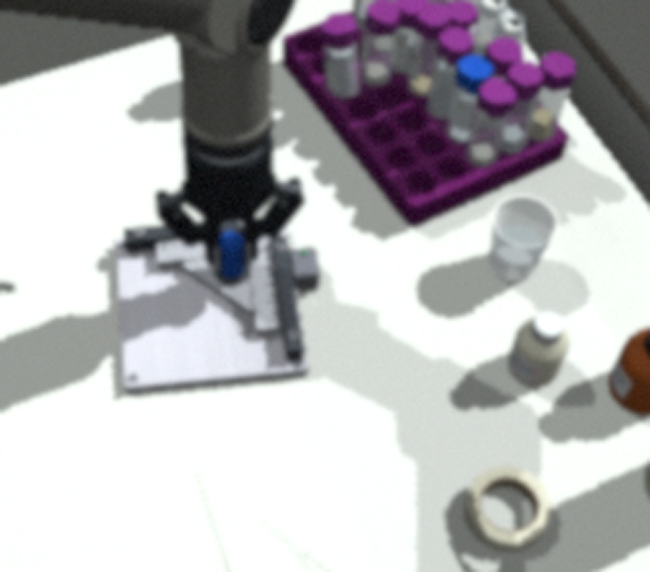

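View pics/t12.png

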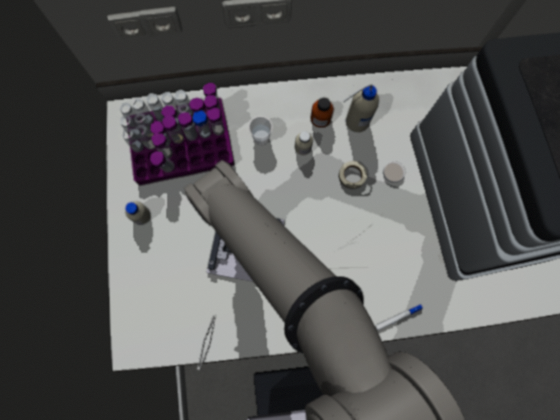

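Call:
step_arm(rows="-0.003 0.008 0 0 0 -0.05 1;0 0 0 0 0 0 1;0 0 0 0 0 0 1;0 0 0 0 0 0 1;0 0 0 0 0 0 1")

```text
time: 20.25
ee_pos: [0.5981, 0.1369, 0.0381]
tool_rot: [0.797, 0.604, 0.001, -0.0]
ft_force: [-18.9, -9.4, 15.4]
finger_gap: 0.0225
```

```bash
python3 m.py; python3 y2.py; python3 - <<'E'
from h import *
a=cam("side"); crop(a,210,145,110,90,7,"pics/z13.png",1.4)
E
```

```text
t 20.25 pos [0.5981 0.1369 0.0381] phi 74.26702823364451 tilt [ 0.001   0.0013 -1.    ] gap 0.022453570595911774 F [-18.9469  -9.4395  15.3859] j [ 0.0224  0.566  -0.4201  1.789   0.295   0.8474 -0.8109]
local shift cm [-0.0759 -0.0308 -0.0093] turn z 0.020368485140830457
moment [-1.8936  3.878  -0.0302]
yleg yaw -16.346021675413088 x' at ends [569.2544 568.6743]
xleg yaw -17.40669730324743 [343.3841 343.0303]
```

View pics/z13.png

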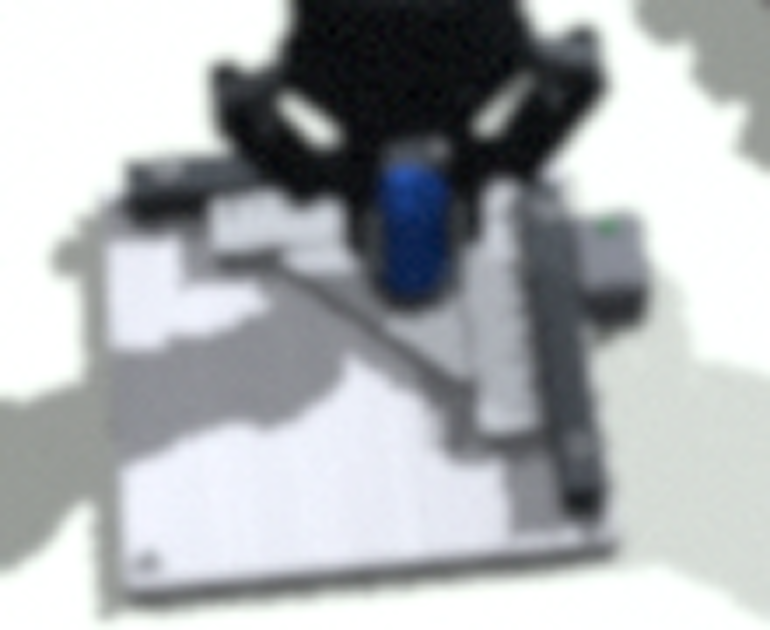

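```bash
python3 -c "
from bench import workorder; print(workorder.hand_in())"
```

```text
the job is handed in; nothing more can be done
None
```

I gripped the square by its blue knob and set it flat on the plate. I then pushed it against the side fence and into the far fence over the plunger. I handed in at about 20 s, still gripping at 80 N and pressing into the corner.

**Pressing:** the last reading showed about 15 N towards each fence and 15 N down, with almost no twist on the wrist. The tool was within 0.1° of vertical.

**Plunger:** it can no longer be seen in the side view. The push stopped hard against the far fence, but I have no direct reading of the plunger's travel.

**Flush edges:**
- **Side fence:** the edge measured 16.1 mm from the fence's outer edge, against 16 mm expected.
- **Far fence:** the same check gave about 18 mm. That is 2 mm off, which is about one pixel and the calibration error. I judged the contact from the hard stop instead.
- **Yaw:** the square's two edges read about -16.3° and -17.4°, against a fixture yaw of about -16.9°. That spread is within the noise of these measurements. The edges also did not follow when I turned the tool by 3°, so the fences are holding the square.

**Other items:** the tape roll, dish and bottle are where they were in the last top view.

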